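Free the seized adapter from the centrifuge rotor bucket

TASK

A tube adapter has seized in one bucket of the centrifuge rotor: take its grip bar by the two flat sides, work it out by twisting it back and forth while pulling only lightly (a straight pull jams it tighter, and the rotor must not be hauled up on its stand), and stand it upright on the black mat and let go. Then take it again by the two ends of its grip bar and stand it, bar lengthwise, in the middle of the empty narrow aluminium rack, lowering it all the way down before you let go. Leave everything else where it is.

Things in the scene. Friction and masses are not known exactly. Their poses are not given: they have to be found in the camera images.
- adapter: The seized tube adapter, loose, 70 to 140 g, white: round body, diameter 40, height 60; on top of it a grip bar 54 long (its x), 24 wide (its y), 28 tall, overhanging the body by 7 at each end; total height 88. Origin: centre of its underside, z up its axis. At first it stands on a bucket's inner floor, 50 deep, its bar running from post to post (within 0.2 rad). The spare looks the same.
- adapter_bar (a point): centre of the adapter's grip bar, 74 above its underside; x along the bar, y across its flat sides. The body's flat top (shoulder) is 14 below this point.
- seal (a point): centre of a worn rubber ring inside the bucket, 22 above its inner floor, gripping the adapter's body. Turning the body takes 0.1 to 0.5 N m; a pull without turning drags the ring up and in and locks it, however hard. While it turns it rises, if by less than 1/4 of the slide at its surface (20 mm per rad): about 3 mm per 1 rad stroke. It stays where left; free after rising 22.
- bucket_mouth (a point): mouth centre of the seized adapter's bucket, 85 from the hub axis along the rotor's x; axes are the rotor's. Inner diameter 44, rim 105 above the table, inner floor 50 below the rim. Posts (22 along x, 12 thick) at y +39 and -39, tops 143 above the table, as high as the bar, 6 from its ends: fingers fit only at its flat sides. Hub knob: radius 20, top at 114. Opposite bucket empty.
- rotor (a joint): how far the rotor has been lifted on its stand (m), 0 at rest: it rides on a spring, needing about 6 N to leave its rest and 3 N more per mm; more than 6 mm (about 24 N) harms the stand. The rotor does not turn on the stand.
- mat: black square rubber mat, 150 by 150, 3 thick, lying flat, fixed; origin at the centre of its underside.
- rack_empty: the empty aluminium rack, fixed: floor plate 70 long (x), 58 wide (y), 4 thick; two walls along x, 6 thick, tops 94 above the table, leave a channel 46 wide, open at both ends and on top. Origin: centre of its underside. The walls are as tall as the standing adapter: with the bar along x, fingers fit at the bar's ends but not at its flat sides.
- rack_full: the same kind of rack, in which the spare adapter stands; fixed. Which of the two racks stands nearer the robot varies.
- spare: a second adapter of the same shape, loose, standing in rack_full; leave it.
- reagent: amber bottle, diameter 52, height 120, loose bystander; origin under its centre.
- beaker: glass beaker, diameter 60, height 70, loose bystander; origin under its centre.
- marker: black pen, 130 long, 16 thick, lying, loose bystander.
- wrench: steel rotor wrench, 170 long, lying beyond the racks, loose bystander.
- weight: small brass weight, diameter 28, height 30, loose bystander.
There are look-alikes about, which are no part of the job. What is shaped like the adapter but yellow is not meant.

How it is judged (in metres and radians):
On the way, in this order (a step that is already met when the one before it is completed fails the run):
1. the adapter is out of the bucket, upright (z of adapter in the frame of bucket_mouth above 0.005 m and angle between adapter's own z axis and vertical below 0.4 rad), for 0.1 s.
2. the adapter stands upright on the mat, let go (x of adapter in the frame of mat between -0.07 and 0.07 m and y of adapter in the frame of mat between -0.07 and 0.07 m and z of adapter in the frame of mat below 0.007 m and contact force between the fingers and adapter below 0.2 N and linear speed of adapter below 0.03 m/s and angle between adapter's own z axis and vertical below 0.1 rad), for 0.3 s.
At the end, for the whole second after the job is handed in: the adapter stands upright (within 0.1 rad) on the floor of the empty rack, its bar along the channel (within 0.4 rad), its axis within 14 mm of the rack's middle lengthwise and between the walls (within 6 mm), at rest and let go (x of adapter in the frame of rack_empty between -0.014 and 0.014 m and y of adapter in the frame of rack_empty between -0.006 and 0.006 m and z of adapter in the frame of rack_empty between 0.001 and 0.008 m and angle between the x axis of adapter and the x axis of rack_empty, either way round below 0.4 rad and contact force between the fingers and adapter below 0.2 N and linear speed of adapter below 0.03 m/s and angle between adapter's own z axis and vertical below 0.1 rad); the robot touches nothing.
It fails at once if the rotor is lifted more than 6 mm on its stand (value of joint rotor above 0.006 m).
It fails at once if the adapter falls freely (faster than 0.5 m/s, out of the fingers) instead of being set down (linear speed of adapter above 0.5 m/s and contact force between the fingers and adapter below 0.1 N).
It fails at once if the adapter is toppled (angle between adapter's own z axis and vertical above 1 rad).
It fails at once if a bystander is moved by more than 25 mm (distance of any of spare, reagent, beaker, marker, wrench, weight from where it was at the start of the episode above 0.025 m).
It also fails if it takes over 72 s, if anything falls off the work surface, if the arm or the gripper's body presses on something with over 40 N, if the wrist force passes 120 N, or if a joint passes its speed limit or range.

ROBOT

A 7-joint arm with a two-finger parallel gripper is mounted at the origin on the work surface. World frame = base frame: x ahead of the robot, y to its left, z up, the work surface at z = 0. Lengths are in mm, angles in degrees, forces in N, time in s.
With the tool pointing down it reaches from about 400 to 850 mm from the base axis. Payload 6.9 kg.
Tool frame: the origin (TCP) lies midway between the tips of the shut fingers; the grasp point (between the pads) lies 19 mm behind it; z points along the fingers, y is the line along which they close (so a half turn about z gives the same grasp; the last joint's range is limited). The gripper opens to 85 mm and grips with 20 to 120 N. Pads are 22 mm wide; open, the fingers measure 114 mm over their backs; the gripper's body (76 mm by 85 mm) begins 54 mm behind the grasp point. The pads swing forward as they close: fully open they stand 13 mm farther back than shut.
Start: joints at [72.279, 29.078, -13.613, 85.955, 7.202, 65.827, -8.869], TCP at [251.85, -571.999, 231.275] pointing down, gripper open.
Joint ranges: [-176.47, 176.47], [-13.61, 117.27], [-81.72, 77.17], [0.22, 143.17], [-87.28, 267.28], [10, 112.55], [-165.47, 165.47]. Speed limits (degrees/s): [136.94, 136.94, 180, 180, 180, 180, 180].

INTERFACE

Orientations are given as [roll, pitch, yaw] about the fixed x, y, z axes, in that order (R = Rz(yaw) Ry(pitch) Rx(roll)).
In Python, from workcell import env gives the robot as it stands.
- The arm moves only by the tool jog_arm, never from a script. Its argument "series" is one flat list of numbers, 7 for each row, row after row: the shift along the world's x, y, z normalised to -1 to 1, where 1 is 0.3 m, then the turn, a rotation vector about the world's x, y, z normalised to -1 to 1, where 1 is pi rad, then the closure, from 0 (fully open) to 1 (shut). A call has 1 to 5 rows; each row shifts and turns the commanded pose from where the row before left it; what a row does not reach is not made up. A row lasts 1/12 s, in which the tool goes at most 41.7 mm and 7.16 degrees, less where a joint would pass 70% of its speed; a pose out of reach is approached as far as the arm can. A call with a number of a shift or a turn outside -1 to 1 is refused whole. A call with a gripper value outside its range is refused whole. The fingers move at their own pace and stop on an object; "grip_force" is the grip in N (left out, the last holds). Time passes only in rows, so rows that do not move let the fingers close. It gives the time, the measured TCP pose, the force, the opening and the grip force at its end, in the units of the state.
- env.observe(): the state, without advancing time (a new reading comes with each control period).
- env.snapshot(name): name is "side" or "top" or "wrist"; returns the picture (420x560x3 uint8, red, green, blue); there is no depth.
- env.calibration(name): a dict with "fx", "fy", "cx", "cy" (pixels), "cam_to_world" (4x4, takes a point from camera to world coordinates). Camera axes: x right, y up, looking along -z (the intrinsics and any distortion apply to the point x, -y, -z); pixel columns grow to the right and rows downward; lengths in mm; the calibration is good to about 2 mm. A picture is of the moment at which its call begins: read the wrist's pose just before it. calibration takes no time and is no camera call; for the wrist camera it gives the pose at the moment of the call.
- env.job_done(): hands the job in; it is judged then, once.
The state is a dict: "clock": time; "joint_positions": joint angles; "qvel": joint speeds; "joint_efforts": joint torques, N m; "position": TCP position; "ee_rot": TCP orientation; "contact_force": force on the tool from outside, world axes, zero at the start; "wrist_torque": the same for the moment, N m; "gripper_width": finger opening in mm; "grasp_force": force on a finger pad.
Only numpy, scipy, OpenCV 4.12 (cv2) and the standard library are available. Lean on these libraries where they do the work, as an engineer would, in place of code of your own. Each camera call takes 0.05 s, during which the arm holds its last target. There are 200 camera calls.

## Working session

There is one attempt and no reset: what is moved stays moved. The work goes in short steps, Python scripts to look and compute and a tool call to move; the robot and the scene stay as the last step left them, time stands still between calls to the robot, and variables do not carry over. Pictures are saved under pics/ and viewed, at most 13 in all, crops included, and the job is handed in when it is done.

Besides the shell and the picture viewer there is one more tool, called after ">>>" by a JSON object that holds its "op" and its "data". jog_arm: Moves the arm, as the interface text tells. Scaled input: -1 to 1 covers 0.3 m each way for a shift and pi rad each way for a turn. Its arguments: {"type":"object","properties":{"series":{"type":"array"},"grip_force":{"type":"number"}},"required":["series"]}

```bash
ls; mkdir -p pics; python3 - <<'E'
from workcell import env
import cv2,numpy as np
for n in("top","side"):
    cv2.imwrite(f"pics/{n}0.png",env.snapshot(n)[:,:,::-1]); c=env.calibration(n); print(n,{k:np.round(v,3).tolist() if not isinstance(v,str) else v for k,v in c.items()})
o=env.observe();print(o)
E
```

```text
pics
top {'fx': 380.164, 'fy': 380.164, 'cx': 280.823, 'cy': 214.107, 'cam_to_world': [[0.022, 0.992, -0.121, 459.912], [-0.999, 0.025, 0.027, 20.199], [0.03, 0.12, 0.992, 969.832], [0.0, 0.0, 0.0, 1.0]]}
side {'fx': 420.945, 'fy': 420.945, 'cx': 278.774, 'cy': 215.832, 'cam_to_world': [[1.0, -0.011, 0.002, 550.111], [0.01, 0.7, -0.714, -681.761], [0.007, 0.714, 0.701, 778.671], [0.0, 0.0, 0.0, 1.0]]}
{'clock': 0.1, 'joint_positions': array([ 72.27952088,  29.12068328, -13.60806086,  86.00456966,
         7.20020333,  65.82779027,  -8.86758069]), 'qvel': array([-0.0014374 , -0.10502425, -0.06600475, -0.11160754,  0.15845772,
        0.09174677, -0.10774589]), 'joint_efforts': array([-3.91408379e-03, -6.21828246e+01, -2.19404921e+00, -2.50203198e+01,
        1.26520148e-02,  7.94772845e-03, -2.58103921e-05]), 'position': array([ 251.60672081, -571.6027032 ,  230.50655278]), 'ee_rot': array([-1.79905422e+02,  9.87652651e-04,  2.37657861e+01]), 'contact_force': array([ 0.01691336, -0.18851135,  0.3380603 ]), 'wrist_torque': array([-0.00780548, -0.05092633,  0.01793299]), 'grasp_force': 0.0, 'gripper_width': 85.63667875929148}
```

View pics/top0.png

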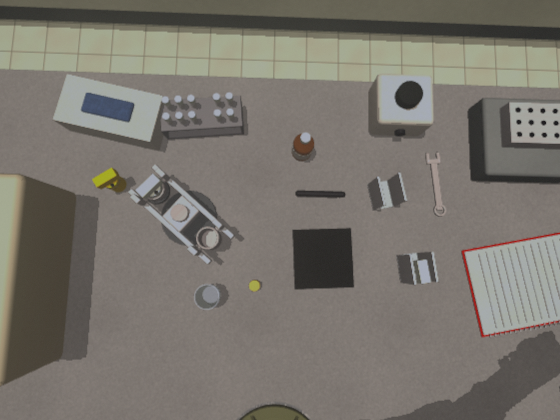

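View pics/side0.png

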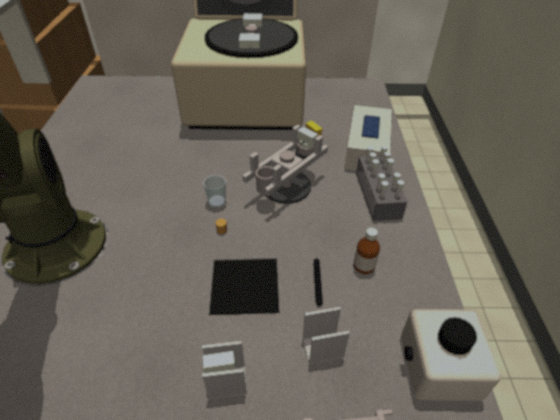

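The top view shows the rotor around (183,213), with the white bar near (149,186) and the empty bucket at (208,237). The mat is at (323,258), the empty rack at (390,192) and the full rack at (423,268). I'll enlarge these next.

```bash
python3 - <<'E'
import cv2,numpy as np
t=cv2.imread("pics/top0.png");s=cv2.imread("pics/side0.png")
def c(i,x,y,w,h,k):return cv2.resize(i[y:y+h,x:x+w],None,fx=k,fy=k,interpolation=cv2.INTER_CUBIC)
a=c(t,125,160,80,60,5);b=c(s,270,110,80,60,5);d=c(t,360,165,80,60,5);e=c(s,290,300,80,60,5)
m=np.vstack([np.hstack([a,b]),np.hstack([d,e])])
cv2.imwrite("pics/c1.png",m)
E
```

```text
(no output)
```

View pics/c1.png

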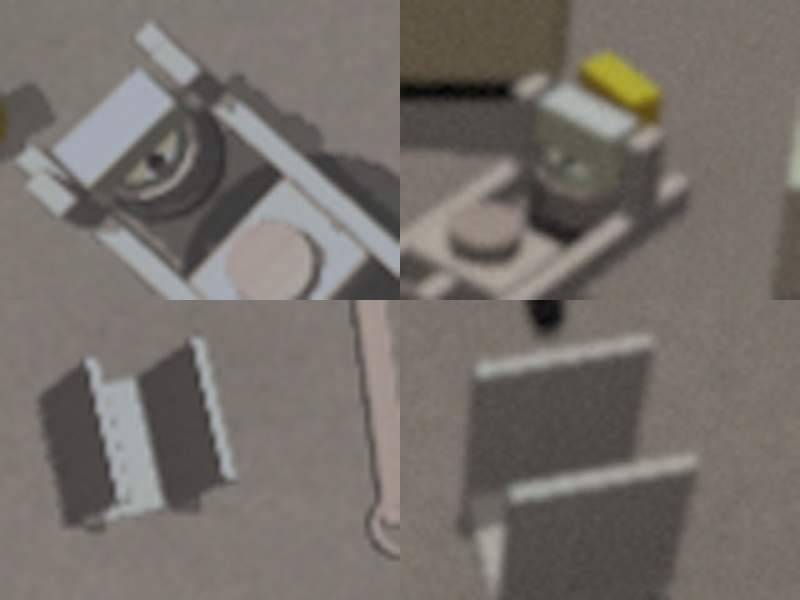

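The crops show the bar top's corners in both views, with the rotor's post tops beside them. They also show the empty rack's two wall tops and its floor strip. I'll measure from these.

```bash
cat > h.py <<'E'
import numpy as np,cv2
from workcell import env
def ray(n,px,c=None):
    c=c or env.calibration(n);T=np.array(c["cam_to_world"])
    px=np.atleast_2d(px).astype(float)
    d=np.c_[(px[:,0]-c["cx"])/c["fx"],-(px[:,1]-c["cy"])/c["fy"],-np.ones(len(px))]
    return T[:3,3],d@T[:3,:3].T
def onz(n,px,z,c=None):
    o,d=ray(n,px,c); return o+d*((z-o[2])/d[:,2])[:,None]
def tri(rays):
    A=np.zeros((3,3));b=np.zeros(3)
    for o,d in rays:
        d=d/np.linalg.norm(d);P=np.eye(3)-np.outer(d,d);A+=P;b+=P@o
    p=np.linalg.solve(A,b); r=[np.linalg.norm(np.cross(p-o,d/np.linalg.norm(d))) for o,d in rays]
    return p,max(r)
E
python3 - <<'E'
from h import *
np.set_printoptions(precision=1,suppress=True)
T=lambda p,o:np.array(p)/5+o
bt=T([(138,70),(178,100),(92,190),(52,150)],(125,160))
bs=T([(145,86),(240,118),(228,138),(135,106)],(270,110))
at=lambda n,p:(lambda r:(r[0],r[1][0]))(ray(n,p))
print("bar tri",tri([at("top",bt.mean(0)),at("side",bs.mean(0))]))
B=onz("top",bt,143);print("bar",B,B.mean(0));
S=onz("side",bs,143);print("barside",S,S.mean(0))
H=onz("top",T([(270,258)],(125,160)),114)[0];Hs=onz("side",T([(86,226)],(270,110)),114)[0];print("hub",H,Hs, tri([at("top",T((270,258),(125,160))),at("side",T((86,226),(270,110)))]))
d=(B.mean(0)-H);print("hub->bar",np.hypot(*d[:2]),np.degrees(np.arctan2(d[1],d[0])))
# rack wall tops: ends in top crop / side crop
wt=T([(90,62),(122,505),(197,42),(233,478)],(360,165)); wt=np.array(T([(90,62),(122,205),(197,42),(233,178)],(360,165)))
ws=np.array(T([(76,70),(252,40),(110,192),(297,160)],(290,300)))
W=onz("top",wt,94);V=onz("side",ws,94);print("wall top",W,W.mean(0));print("wall side",V,V.mean(0))
print(tri([at("top",wt.mean(0)),at("side",ws.mean(0))]))
for P in (W,V):
  for a,b in((0,1),(2,3)):
    v=P[b]-P[a];print(np.degrees(np.arctan2(v[1],v[0]))%180,np.hypot(*v[:2]))
m=np.array([(293,229),(352,228),(354,288),(295,289)])
M=onz("top",m,3);print("mat",M.mean(0),np.degrees(np.arctan2(*(M[1]-M[0])[1::-1])))
for n,p,z in(("yellow",(105,178),88),("reagent",(303,145),110),("beaker",(208,297),50),("weight",(254,286),30),("marker",(320,194),10),("fullrack",(423,268),90)):print(n,onz("top",[p],z))
E
```

```text
bar tri (array([619.8, 291.2, 140.8]), np.float64(2.7720630646789597))
bar [[642.5 281.7 143. ]
 [629.6 263.5 143. ]
 [588.7 298.3 143. ]
 [605.9 316.7 143. ]] [616.7 290.1 143. ]
barside [[600.3 314.  143. ]
 [650.7 283.7 143. ]
 [643.2 264.5 143. ]
 [594.4 294.2 143. ]] [622.1 289.1 143. ]
hub [564.3 226.7 114. ] [568.  224.3 114. ] (array([566.4, 227.5, 111.3]), np.float64(1.7433907788387244))
hub->bar 82.21005613731325 50.435159757056596
wall top [[ 660.2 -231.6   94. ]
 [ 592.1 -246.1   94. ]
 [ 671.3 -282.9   94. ]
 [ 606.4 -298.9   94. ]] [ 632.5 -264.9   94. ]
wall side [[ 600.  -246.5   94. ]
 [ 667.4 -232.5   94. ]
 [ 610.4 -296.8   94. ]
 [ 678.9 -283.1   94. ]] [ 639.2 -264.7   94. ]
(array([ 635.9, -265.2,   92.8]), np.float64(3.3128396949501395))
12.025540469484184 69.56008551021
13.881954624359736 66.90196201167072
11.801530190622591 68.84349136781859
11.306083835735409 69.85169327171158
mat [ 468.  -116.7    3. ] -87.64996393545567
yellow [[642.1 408.4  88. ]]
reagent [[728.7 -51.2 110. ]]
beaker [[370.7 163.2  50. ]]
weight [[397.   56.3  30. ]]
marker [[ 631.7 -105.2   10. ]]
fullrack [[ 449.8 -335.9   90. ]]
```

>>> {"op": "jog_arm", "data": {"series": [0.046,0.112,0.01,0,0,0.026,0,0.046,0.112,0.01,0,0,0.026,0,0.046,0.112,0.01,0,0,0.026,0,0.046,0.112,0.01,0,0,0.026,0,0.046,0.112,0.01,0,0,0.026,0]}}

```text
clock: 0.52
position: [321.0, -402.2, 246.0]
ee_rot: [-180.0, -0.0, 47.4]
contact_force: [0.8, 0.1, 0.2]
gripper_width: 85.3
grasp_force: 0.0
```

>>> {"op": "jog_arm", "data": {"series": [0.046,0.112,0.01,0,0,0.026,0,0.046,0.112,0.01,0,0,0.026,0,0.046,0.112,0.01,0,0,0.026,0,0.046,0.112,0.01,0,0,0.026,0,0.046,0.112,0.01,0,0,0.026,0]}}

```text
clock: 0.93
position: [389.9, -234.2, 261.3]
ee_rot: [-180.0, 0.0, 70.8]
contact_force: [0.7, 0.7, -0.5]
gripper_width: 85.3
grasp_force: 0.0
```

>>> {"op": "jog_arm", "data": {"series": [0.046,0.112,0.01,0,0,0.026,0,0.046,0.112,0.01,0,0,0.026,0,0.046,0.112,0.01,0,0,0.026,0,0.046,0.112,0.01,0,0,0.026,0,0.046,0.112,0.01,0,0,0.026,0]}}

```text
clock: 1.35
position: [458.9, -66.4, 276.4]
ee_rot: [-180.0, 0.0, 94.2]
contact_force: [-0.4, -0.0, -0.4]
gripper_width: 85.4
grasp_force: 0.0
```

>>> {"op": "jog_arm", "data": {"series": [0.046,0.112,0.01,0,0,0.026,0,0.046,0.112,0.01,0,0,0.026,0,0.046,0.112,0.01,0,0,0.026,0,0.046,0.112,0.01,0,0,0.026,0,0.046,0.112,0.01,0,0,0.026,0]}}

```text
clock: 1.77
position: [528.1, 101.4, 291.2]
ee_rot: [-180.0, 0.0, 117.6]
contact_force: [0.5, -0.7, -0.2]
gripper_width: 85.3
grasp_force: 0.0
```

>>> {"op": "jog_arm", "data": {"series": [0.046,0.112,0.01,0,0,0.026,0,0.046,0.112,0.01,0,0,0.026,0,0.046,0.112,0.01,0,0,0.026,0,0.046,0.112,0.01,0,0,0.026,0,0.046,0.112,0.01,0,0,0.026,0]}}

```text
clock: 2.18
position: [597.3, 269.3, 305.8]
ee_rot: [-179.9, -0.0, 141.0]
contact_force: [0.8, 1.2, 0.5]
gripper_width: 85.5
grasp_force: 0.0
```

```bash
python3 - <<'E'
from h import *
c=env.calibration("wrist");i=env.snapshot("wrist")[:,:,::-1];cv2.imwrite("pics/w1.png",i);np.save("w1.npy",c,allow_pickle=True)
o=env.observe();print(o["clock"],o["position"],o["ee_rot"],o["joint_positions"]);print(np.round(c["cam_to_world"],3),c["fx"])
E
```

```text
2.2333 [597.08196101 276.81544376 305.22076635] [179.83617247  -0.26126544 141.67977463] [ -0.72507389  35.74890339 -51.36560301  72.57574791  27.04723063
  83.82003122   2.44066655]
[[ 6.31000e-01 -7.33000e-01 -2.54000e-01  5.32711e+02]
 [ 7.76000e-01  5.96000e-01  2.08000e-01  3.23658e+02]
 [-1.00000e-03 -3.28000e-01  9.45000e-01  4.47305e+02]
 [ 0.00000e+00  0.00000e+00  0.00000e+00  1.00000e+00]] 369.24848723843996
```

View pics/w1.png

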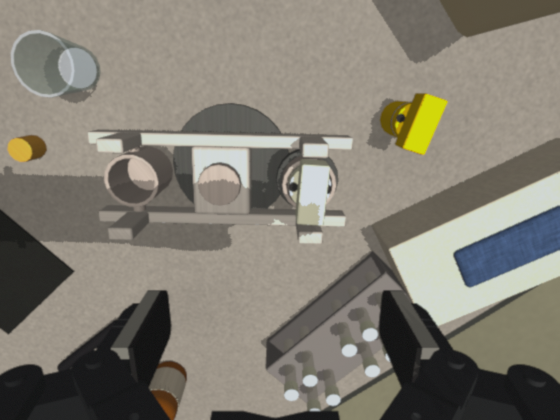

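The wrist view shows the bar near (313,190) between its post tops at (314,146) and (310,238). The hub knob is at (219,184). I'll extract the bar outline by colour mask and check a crop.

```bash
python3 - <<'E'
from h import *
np.set_printoptions(precision=1,suppress=True)
i=cv2.imread("pics/w1.png");c=np.load("w1.npy",allow_pickle=True).item()
r=i[130:250,180:340]; k=cv2.resize(r,None,fx=5,fy=5,interpolation=cv2.INTER_CUBIC);cv2.imwrite("pics/w1c.png",k)
hsv=cv2.cvtColor(i,cv2.COLOR_BGR2HSV);print(i[190,313],i[215,310],i[146,314],i[238,310],i[184,219])
E
```

```text
[222 216 210] [153 180 181] [218 216 211] [202 215 210] [119 128 139]
```

View pics/w1c.png

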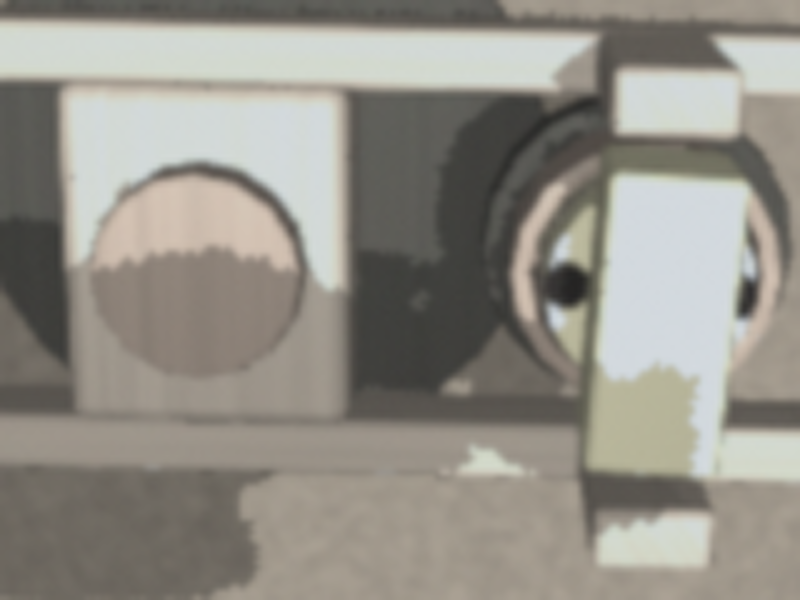

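```bash
python3 - <<'E'
from h import *
np.set_printoptions(precision=1,suppress=True)
c=np.load("w1.npy",allow_pickle=True).item()
f=lambda p:np.atleast_2d(p)/5+(180,130)
bw=f([(612,173),(748,183),(718,476),(583,470)])
B=onz("wrist",bw,143,c);ang=lambda v:np.degrees(np.arctan2(v[1],v[0]))
print("bar",B.mean(0),"long",ang(B[0]-B[3]),ang(B[1]-B[2]),"wid",ang(B[1]-B[0]),ang(B[2]-B[3]), np.linalg.norm(B[0]-B[3]),np.linalg.norm(B[1]-B[0]))
P=onz("wrist",f([(617,70),(738,70),(740,137),(617,135),(597,512),(710,514),(710,568),(597,567)]),143,c)
print("posts",P[:4].mean(0),P[4:].mean(0),"mid",P.mean(0),ang(P[:4].mean(0)-P[4:].mean(0)))
K=onz("wrist",f([(198,270)]),114,c);print("hub",K,ang((P.mean(0)-K)[0]),np.linalg.norm((P.mean(0)-K)[0][:2]))
T=lambda p,o:np.array(p)/5+o
bt=T([(138,70),(178,100),(92,190),(52,150)],(125,160)).mean(0);bs=T([(145,86),(240,118),(228,138),(135,106)],(270,110)).mean(0)
at=lambda n,p,c=None:(lambda r:(r[0],r[1][0]))(ray(n,p,c))
print(tri([at("top",bt),at("side",bs),at("wrist",bw.mean(0),c)]))
o=env.observe();print(o["position"],o["ee_rot"])
E
```

```text
bar [620.6 294.1 143. ] long 136.7682850588639 137.88819730292062 wid 46.66404031735199 48.20123050930246 52.79514642168327 22.76124603742216
posts [591.2 319.1 143. ] [650.4 269.  143. ] mid [620.8 294.  143. ] 139.75456075637933
hub [[565.3 231.  114. ]] 48.60566784009251 84.00057335177894
(array([620.5, 293.2, 139. ]), np.float64(3.435923602719455))
[597.1 276.8 305.2] [179.8  -0.3 141.7]
```

>>> {"op": "jog_arm", "data": {"series": [0,0,0,0,0,0,0.4,0,0,0,0,0,0,0.4,0,0,0,0,0,0,0.4]}}

```text
clock: 2.48
position: [596.9, 266.8, 305.8]
ee_rot: [-179.9, 0.0, 140.7]
contact_force: [1.2, -1.2, 0.2]
gripper_width: 52.0
grasp_force: 0.0
```

>>> {"op": "jog_arm", "data": {"series": [0.0157,0.0177,-0.06,0,0,-0.0036,0.4,0.0157,0.0177,-0.06,0,0,-0.0036,0.4,0.0157,0.0177,-0.06,0,0,-0.0036,0.4,0.0157,0.0177,-0.06,0,0,-0.0036,0.4,0.0157,0.0177,-0.06,0,0,-0.0036,0.4]}}

```text
clock: 2.9
position: [621.1, 292.3, 215.9]
ee_rot: [-180.0, 0.1, 137.3]
contact_force: [-0.4, 0.4, -0.3]
gripper_width: 51.3
grasp_force: 0.0
```

>>> {"op": "jog_arm", "data": {"series": [0,0,0,0,0,0,0.4,0,0,0,0,0,0,0.4,0,0,0,0,0,0,0.4,0,0,0,0,0,0,0.4]}}

```text
clock: 3.23
position: [620.8, 294.1, 218.1]
ee_rot: [179.9, 0.1, 137.5]
contact_force: [1.0, 0.0, 0.8]
gripper_width: 51.2
grasp_force: 0.0
```

```bash
python3 - <<'E'
from h import *
c=env.calibration("wrist");i=env.snapshot("wrist")[:,:,::-1];cv2.imwrite("pics/w2.png",i);np.save("w2.npy",c,allow_pickle=True)
o=env.observe();print(o["clock"],o["position"],o["ee_rot"],o["joint_positions"],o["gripper_width"])
E
```

```text
3.2833 [620.77254176 294.20624692 217.99775487] [1.79890972e+02 5.66909346e-02 1.37483788e+02] [ -3.26822412  40.93987917 -48.08911589  76.33139889  30.27862021
  75.60701182  -4.06229196] 51.45401369032783
```

View pics/w2.png

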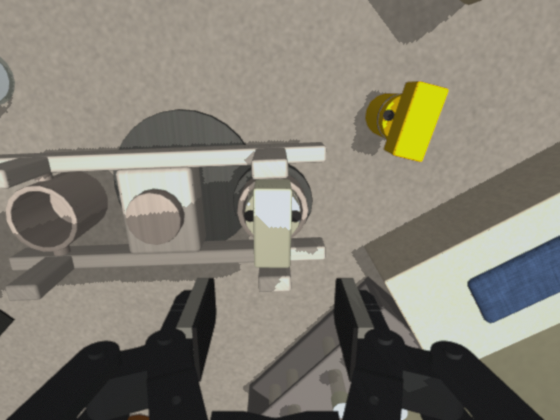

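The closer wrist view has the bar top spanning about (254,181) to (291,265), centred between the fingers. Posts are at (271,168) and (275,284).

```bash
python3 - <<'E'
from h import *
np.set_printoptions(precision=1,suppress=True)
c=np.load("w2.npy",allow_pickle=True).item();c1=np.load("w1.npy",allow_pickle=True).item()
i=cv2.imread("pics/w2.png").astype(int)
g=cv2.cvtColor(i.astype('uint8'),cv2.COLOR_BGR2GRAY)
print("row200",g[200,245:302]);print("row255",g[255,245:302]);print("col272",g[170:296,275])
bw=np.array([(254,181),(293,183),(290,265),(254,264)],float)
B=onz("wrist",bw,143,c);ang=lambda v:np.degrees(np.arctan2(v[1],v[0]))
print(B.mean(0),ang(B[0]-B[3]),ang(B[1]-B[2]),np.linalg.norm(B[0]-B[3]),np.linalg.norm(B[1]-B[0]))
w1=np.array([(612,173),(748,183),(718,476),(583,470)]).mean(0)/5+(180,130)
at=lambda n,p,c=None:(lambda r:(r[0],r[1][0]))(ray(n,p,c))
print(tri([at("wrist",bw.mean(0),c),at("wrist",w1,c1)]))
E
```

```text
row200 [ 85  79  93 109 138 168 181 176 169 199 213 216 216 216 216 216 216 216
 216 216 217 217 216 216 217 217 217 216 216 216 216 216 216 217 216 217
 216 216 216 216 216 216 216 216 215 207 191 207 214 205 172 130 112 100
  85 106 153]
row255 [151 150 151 151 151 151 151 150 149 149 161 172 178 178 178 178 178 179
 178 178 179 178 179 178 178 178 178 178 177 177 178 178 178 178 178 177
 177 177 177 177 176 177 175 165 154 158 198 211 211 212 212 211 213 212
 212 211 212]
col272 [215 215 215 216 215 213 202 172 130 114 110 110 111 111 112 113 113 118
 146 193 212 215 216 217 217 216 216 216 216 216 216 216 216 216 216 216
 216 217 216 217 216 216 216 217 216 217 217 217 216 216 217 216 216 216
 216 216 211 191 181 180 180 180 179 180 180 179 179 179 179 179 179 179
 179 179 179 178 178 178 178 179 178 178 178 178 177 178 178 177 177 176
 177 177 177 176 177 175 164 133  99  86  85  86  86  86  86  92 111 130
 141 149 152 152 153 152 154 169 188 189 178 191 193 169 154 154 153 151]
[618.2 296.8 143. ] 136.36186143480714 136.3097320051467 55.28027904655904 23.483993825299592
(array([623.3, 293.2, 126.9]), np.float64(1.4299001075703242))
```

```bash
python3 - <<'E'
from h import *
np.set_printoptions(precision=1,suppress=True)
c=np.load("w2.npy",allow_pickle=True).item();c1=np.load("w1.npy",allow_pickle=True).item()
bw=np.array([(253.7,188),(291,188),(288.3,266.3),(255.2,266.3)],float)
B=onz("wrist",bw,143,c);ang=lambda v:np.degrees(np.arctan2(v[1],v[0]))
print(B.mean(0),ang(B[0]-B[3]),ang(B[1]-B[2]),np.linalg.norm(B[0]-B[3]),np.linalg.norm(B[1]-B[0]))
w1=np.array([(612,173),(748,183),(718,476),(583,470)]).mean(0)/5+(180,130)
at=lambda n,p,c=None:(lambda r:(r[0],r[1][0]))(ray(n,p,c))
print(tri([at("wrist",bw.mean(0),c),at("wrist",w1,c1)]))
E
```

```text
[619.8 294.8 143. ] 137.410783720312 136.3338375763231 52.59667161155733 22.55318874121718
(array([620.9, 294.2, 138.4]), np.float64(0.5259044526164725))
```

>>> {"op": "jog_arm", "data": {"series": [0,0,-0.05,0,0,0,0.4,0,0,-0.05,0,0,0,0.4,0,0,-0.05,0,0,0,0.4,0,0,-0.05,0,0,0,0.4,0,0,-0.05,0,0,0,0.4]}}

```text
clock: 3.7
position: [620.8, 294.4, 141.9]
ee_rot: [179.9, 0.0, 137.5]
contact_force: [-0.1, -0.3, -0.1]
gripper_width: 51.4
grasp_force: 0.0
```

>>> {"op": "jog_arm", "data": {"series": [0,0,-0.02,0,0,0,0.4,0,0,-0.02,0,0,0,0.4,0,0,-0.01,0,0,0,0.4,0,0,0,0,0,0,0.4,0,0,0,0,0,0,0.4]}}

```text
clock: 4.12
position: [620.7, 294.8, 127.1]
ee_rot: [179.9, 0.0, 137.5]
contact_force: [-0.4, 0.5, -1.1]
gripper_width: 51.0
grasp_force: 0.0
```

>>> {"op": "jog_arm", "data": {"series": [0,0,-0.01,0,0,0,0.4,0,0,-0.01,0,0,0,0.4,0,0,-0.01,0,0,0,0.4,0,0,0,0,0,0,0.4]}}

```text
clock: 4.45
position: [620.2, 294.3, 116.6]
ee_rot: [-179.9, -0.0, 137.5]
contact_force: [-0.3, -0.1, -0.1]
gripper_width: 51.4
grasp_force: 0.0
```

>>> {"op": "jog_arm", "data": {"series": [0,0,0,0,0,0,0.8,0,0,0,0,0,0,0.8,0,0,0,0,0,0,0.8,0,0,0,0,0,0,1,0,0,0,0,0,0,1], "grip_force": 50}}

```text
clock: 4.87
position: [620.0, 294.2, 117.4]
ee_rot: [-179.9, 0.0, 137.5]
contact_force: [-2.7, -2.1, 2.6]
gripper_width: 23.2
grasp_force: 49.4
```

>>> {"op": "jog_arm", "data": {"series": [0,0,0,0,0,0,1,0,0,0,0,0,0,1,0,0,0,0,0,0,1], "grip_force": 60}}

```text
clock: 5.12
position: [620.1, 294.1, 117.4]
ee_rot: [-179.9, 0.0, 137.5]
contact_force: [-4.0, -3.5, 5.4]
gripper_width: 23.1
grasp_force: 60.0
```

>>> {"op": "jog_arm", "data": {"series": [0,0,0,0,0,0.033,1,0,0,0.001,0,0,0.033,1,0,0,0.001,0,0,0.033,1,0,0,0.001,0,0,0.033,1,0,0,0.001,0,0,0.033,1]}}

```text
clock: 5.53
position: [620.0, 294.1, 117.7]
ee_rot: [-179.9, -0.1, 167.5]
contact_force: [-2.3, -1.5, -1.8]
gripper_width: 22.8
grasp_force: 59.2
```

>>> {"op": "jog_arm", "data": {"series": [0,0,0,0,0,-0.033,1,0,0,0,0,0,-0.033,1,0,0,0.001,0,0,-0.033,1,0,0,0.001,0,0,-0.033,1,0,0,0.001,0,0,-0.033,1]}}

```text
clock: 5.95
position: [620.3, 294.4, 118.4]
ee_rot: [-180.0, -0.0, 137.3]
contact_force: [-1.5, -1.7, -3.3]
gripper_width: 23.0
grasp_force: 59.0
```

```bash
python3 - <<'E'
from workcell import env
o=env.observe();print({k:o[k].round(2) if hasattr(o[k],'round') else o[k] for k in("clock","position","ee_rot","contact_force","wrist_torque","joint_positions")})
E
```

```text
{'clock': 5.95, 'position': array([620.32, 294.36, 118.41]), 'ee_rot': array([-1.7996e+02, -2.0000e-02,  1.3725e+02]), 'contact_force': array([-1.49, -1.66, -3.28]), 'wrist_torque': array([-0.31,  0.27,  0.23]), 'joint_positions': array([ -3.77,  45.71, -45.68,  83.66,  34.32,  65.21,  -8.09])}
```

>>> {"op": "jog_arm", "data": {"series": [0,0,0.001,0,0,-0.033,1,0,0,0.001,0,0,-0.033,1,0,0,0.001,0,0,-0.033,1,0,0,0.001,0,0,-0.033,1,0,0,0.001,0,0,-0.033,1]}}

```text
clock: 6.37
position: [620.6, 294.2, 119.8]
ee_rot: [-180.0, 0.0, 107.5]
contact_force: [-0.9, -1.7, -4.3]
gripper_width: 22.6
grasp_force: 58.9
```

>>> {"op": "jog_arm", "data": {"series": [0,0,0,0,0,0.033,1,0,0,0,0,0,0.033,1,0,0,0.001,0,0,0.033,1,0,0,0.001,0,0,0.033,1,0,0,0.001,0,0,0.033,1]}}

```text
clock: 6.78
position: [620.3, 294.3, 121.0]
ee_rot: [-180.0, -0.0, 137.8]
contact_force: [-2.3, -0.4, -1.9]
gripper_width: 22.9
grasp_force: 59.3
```

>>> {"op": "jog_arm", "data": {"series": [0,0,0.001,0,0,0.033,1,0,0,0.001,0,0,0.033,1,0,0,0.001,0,0,0.033,1,0,0,0.001,0,0,0.033,1,0,0,0.001,0,0,0.033,1]}}

```text
clock: 7.2
position: [620.0, 294.2, 122.2]
ee_rot: [-180.0, -0.1, 167.5]
contact_force: [-1.7, -1.7, -2.6]
gripper_width: 23.0
grasp_force: 59.3
```

>>> {"op": "jog_arm", "data": {"series": [0,0,0,0,0,-0.033,1,0,0,0,0,0,-0.033,1,0,0,0.001,0,0,-0.033,1,0,0,0.001,0,0,-0.033,1,0,0,0.001,0,0,-0.033,1]}}

```text
clock: 7.62
position: [620.4, 294.4, 123.1]
ee_rot: [-180.0, -0.0, 137.3]
contact_force: [0.6, -1.0, -4.1]
gripper_width: 23.1
grasp_force: 59.2
```

>>> {"op": "jog_arm", "data": {"series": [0,0,0.001,0,0,-0.033,1,0,0,0.001,0,0,-0.033,1,0,0,0.001,0,0,-0.033,1,0,0,0.001,0,0,-0.033,1,0,0,0.001,0,0,-0.033,1]}}

```text
clock: 8.03
position: [620.7, 294.2, 124.6]
ee_rot: [-180.0, 0.0, 107.5]
contact_force: [0.6, -1.3, -4.1]
gripper_width: 22.8
grasp_force: 59.1
```

>>> {"op": "jog_arm", "data": {"series": [0,0,0,0,0,0.033,1,0,0,0,0,0,0.033,1,0,0,0.001,0,0,0.033,1,0,0,0.001,0,0,0.033,1,0,0,0.001,0,0,0.033,1]}}

```text
clock: 8.45
position: [620.3, 294.4, 125.7]
ee_rot: [-180.0, -0.0, 137.8]
contact_force: [-1.9, -1.6, -2.4]
gripper_width: 22.9
grasp_force: 59.5
```

>>> {"op": "jog_arm", "data": {"series": [0,0,0.001,0,0,0.033,1,0,0,0.001,0,0,0.033,1,0,0,0.001,0,0,0.033,1,0,0,0.001,0,0,0.033,1,0,0,0.001,0,0,0.033,1]}}

```text
clock: 8.87
position: [620.0, 294.3, 127.0]
ee_rot: [-180.0, -0.1, 167.5]
contact_force: [-3.0, -0.7, -3.4]
gripper_width: 22.7
grasp_force: 59.4
```

>>> {"op": "jog_arm", "data": {"series": [0,0,0,0,0,-0.033,1,0,0,0,0,0,-0.033,1,0,0,0.001,0,0,-0.033,1,0,0,0.001,0,0,-0.033,1,0,0,0.001,0,0,-0.033,1]}}

```text
clock: 9.28
position: [620.4, 294.4, 127.9]
ee_rot: [-180.0, -0.0, 137.3]
contact_force: [-1.0, -1.8, -3.4]
gripper_width: 22.5
grasp_force: 59.2
```

>>> {"op": "jog_arm", "data": {"series": [0,0,0.001,0,0,-0.033,1,0,0,0.001,0,0,-0.033,1,0,0,0.001,0,0,-0.033,1,0,0,0.001,0,0,-0.033,1,0,0,0.001,0,0,-0.033,1]}}

```text
clock: 9.7
position: [620.7, 294.2, 129.4]
ee_rot: [-180.0, 0.0, 107.5]
contact_force: [0.7, -1.8, -3.9]
gripper_width: 23.0
grasp_force: 59.2
```

>>> {"op": "jog_arm", "data": {"series": [0,0,0,0,0,0.033,1,0,0,0,0,0,0.033,1,0,0,0.001,0,0,0.033,1,0,0,0.001,0,0,0.033,1,0,0,0.001,0,0,0.033,1]}}

```text
clock: 10.12
position: [620.4, 294.4, 130.6]
ee_rot: [-180.0, -0.0, 137.8]
contact_force: [-1.1, -1.8, -2.7]
gripper_width: 22.9
grasp_force: 59.5
```

>>> {"op": "jog_arm", "data": {"series": [0,0,0.001,0,0,0.033,1,0,0,0.001,0,0,0.033,1,0,0,0.001,0,0,0.033,1,0,0,0.001,0,0,0.033,1,0,0,0.001,0,0,0.033,1]}}

```text
clock: 10.53
position: [620.0, 294.3, 131.8]
ee_rot: [-180.0, -0.1, 167.5]
contact_force: [-2.6, -1.0, -2.6]
gripper_width: 23.1
grasp_force: 59.4
```

>>> {"op": "jog_arm", "data": {"series": [0,0,0,0,0,-0.033,1,0,0,0,0,0,-0.033,1,0,0,0.001,0,0,-0.033,1,0,0,0.001,0,0,-0.033,1,0,0,0.001,0,0,-0.033,1]}}

```text
clock: 10.95
position: [620.4, 294.4, 132.7]
ee_rot: [-180.0, -0.0, 137.3]
contact_force: [-1.0, -0.8, -2.9]
gripper_width: 23.2
grasp_force: 59.3
```

>>> {"op": "jog_arm", "data": {"series": [0,0,0.001,0,0,-0.033,1,0,0,0.001,0,0,-0.033,1,0,0,0.001,0,0,-0.033,1,0,0,0.001,0,0,-0.033,1,0,0,0.001,0,0,-0.033,1]}}

```text
clock: 11.37
position: [620.8, 294.3, 134.2]
ee_rot: [-180.0, 0.0, 107.6]
contact_force: [0.6, -0.9, -4.0]
gripper_width: 23.3
grasp_force: 59.2
```

>>> {"op": "jog_arm", "data": {"series": [0,0,0,0,0,0.033,1,0,0,0,0,0,0.033,1,0,0,0.001,0,0,0.033,1,0,0,0.001,0,0,0.033,1,0,0,0.001,0,0,0.033,1]}}

```text
clock: 11.78
position: [620.4, 294.5, 135.3]
ee_rot: [-180.0, -0.0, 137.8]
contact_force: [-0.2, -1.1, -1.7]
gripper_width: 23.4
grasp_force: 59.5
```

>>> {"op": "jog_arm", "data": {"series": [0,0,0.001,0,0,0.033,1,0,0,0.001,0,0,0.033,1,0,0,0.001,0,0,0.033,1,0,0,0.001,0,0,0.033,1,0,0,0.001,0,0,0.033,1]}}

```text
clock: 12.2
position: [620.1, 294.3, 136.6]
ee_rot: [-180.0, -0.1, 167.5]
contact_force: [-1.5, -0.7, -3.1]
gripper_width: 23.3
grasp_force: 59.5
```

>>> {"op": "jog_arm", "data": {"series": [0,0,0,0,0,-0.033,1,0,0,0,0,0,-0.033,1,0,0,0.001,0,0,-0.033,1,0,0,0.001,0,0,-0.033,1,0,0,0.001,0,0,-0.033,1]}}

```text
clock: 12.62
position: [620.4, 294.4, 137.5]
ee_rot: [-180.0, -0.0, 137.3]
contact_force: [-0.8, -0.7, -3.5]
gripper_width: 23.0
grasp_force: 59.3
```

>>> {"op": "jog_arm", "data": {"series": [0,0,0.001,0,0,-0.033,1,0,0,0.001,0,0,-0.033,1,0,0,0.001,0,0,-0.033,1,0,0,0.001,0,0,-0.033,1,0,0,0.001,0,0,-0.033,1]}}

```text
clock: 13.03
position: [620.8, 294.3, 139.0]
ee_rot: [-180.0, 0.0, 107.5]
contact_force: [0.5, -1.0, -3.5]
gripper_width: 23.0
grasp_force: 59.2
```

>>> {"op": "jog_arm", "data": {"series": [0,0,0,0,0,0.033,1,0,0,0,0,0,0.033,1,0,0,0.001,0,0,0.033,1,0,0,0.001,0,0,0.033,1,0,0,0.001,0,0,0.033,1]}}

```text
clock: 13.45
position: [620.5, 294.5, 140.2]
ee_rot: [-180.0, -0.0, 137.8]
contact_force: [-1.3, -0.4, -1.8]
gripper_width: 23.1
grasp_force: 59.6
```

>>> {"op": "jog_arm", "data": {"series": [0,0,0.001,0,0,0.033,1,0,0,0.001,0,0,0.033,1,0,0,0.001,0,0,0.033,1,0,0,0.001,0,0,0.033,1,0,0,0.001,0,0,0.033,1]}}

```text
clock: 13.87
position: [620.4, 294.6, 141.8]
ee_rot: [180.0, -0.0, 167.5]
contact_force: [-1.4, -0.2, -0.2]
gripper_width: 23.1
grasp_force: 59.7
```

```bash
python3 - <<'E'
from workcell import env
o=env.observe();print({k:o[k].round(2) if hasattr(o[k],'round') else o[k] for k in("clock","position","ee_rot","contact_force","wrist_torque","joint_positions")})
E
```

```text
{'clock': 13.8667, 'position': array([620.42, 294.55, 141.8 ]), 'ee_rot': array([ 1.7999e+02, -4.0000e-02,  1.6749e+02]), 'contact_force': array([-1.4, -0.2, -0.2]), 'wrist_torque': array([-0.3 ,  0.42, -0.12]), 'joint_positions': array([ -0.38,  47.  , -54.18,  82.09,  38.88,  70.73,  18.81])}
```

>>> {"op": "jog_arm", "data": {"series": [0,0,0,0,0,-0.033,1,0,0,0.001,0,0,-0.033,1,0,0,0.001,0,0,-0.033,1,0,0,0.001,0,0,-0.033,1,0,0,0.001,0,0,-0.033,1]}}

```text
clock: 14.28
position: [621.0, 294.9, 143.4]
ee_rot: [179.9, -0.0, 137.2]
contact_force: [-0.4, -0.1, -0.4]
gripper_width: 23.2
grasp_force: 59.7
```

>>> {"op": "jog_arm", "data": {"series": [0,0,0.002,0,0,0,1,0,0,0.002,0,0,0,1,0,0,0.002,0,0,0,1,0,0,0.002,0,0,0,1,0,0,0.002,0,0,0,1]}}

```text
clock: 14.7
position: [620.5, 294.8, 146.8]
ee_rot: [180.0, -0.0, 137.6]
contact_force: [-0.6, 0.4, -0.4]
gripper_width: 23.3
grasp_force: 59.7
```

>>> {"op": "jog_arm", "data": {"series": [0,0,0.02,0,0,0,1,0,0,0.03,0,0,0,1,0,0,0.03,0,0,0,1,0,0,0.03,0,0,0,1,0,0,0.03,0,0,0,1]}}

```text
clock: 15.12
position: [620.5, 294.8, 190.3]
ee_rot: [179.9, 0.0, 137.5]
contact_force: [0.2, 0.6, -0.3]
gripper_width: 23.1
grasp_force: 59.6
```

>>> {"op": "jog_arm", "data": {"series": [0,0,0.03,0,0,0,1,0,0,0.03,0,0,0,1,0,0,0.03,0,0,0,1,0,0,0.03,0,0,0,1,0,0,0.03,0,0,0,1]}}

```text
clock: 15.53
position: [620.4, 294.5, 234.6]
ee_rot: [180.0, 0.0, 137.5]
contact_force: [-0.7, 0.3, 0.0]
gripper_width: 22.6
grasp_force: 59.6
```

>>> {"op": "jog_arm", "data": {"series": [-0.0254,-0.0686,0,0,0,-0.0224,1,-0.0254,-0.0686,0,0,0,-0.0224,1,-0.0254,-0.0686,0,0,0,-0.0224,1,-0.0254,-0.0686,0,0,0,-0.0224,1,-0.0254,-0.0686,0,0,0,-0.0224,1]}}

```text
clock: 15.95
position: [581.8, 190.8, 234.1]
ee_rot: [-180.0, 0.0, 117.2]
contact_force: [0.3, -0.5, -0.6]
gripper_width: 23.1
grasp_force: 59.6
```

>>> {"op": "jog_arm", "data": {"series": [-0.0254,-0.0686,0,0,0,-0.0224,1,-0.0254,-0.0686,0,0,0,-0.0224,1,-0.0254,-0.0686,0,0,0,-0.0224,1,-0.0254,-0.0686,0,0,0,-0.0224,1,-0.0254,-0.0686,0,0,0,-0.0224,1]}}

```text
clock: 16.37
position: [543.8, 87.9, 234.2]
ee_rot: [180.0, 0.0, 97.0]
contact_force: [-0.4, -0.5, -1.7]
gripper_width: 22.7
grasp_force: 59.6
```

>>> {"op": "jog_arm", "data": {"series": [-0.0254,-0.0686,0,0,0,-0.0224,1,-0.0254,-0.0686,0,0,0,-0.0224,1,-0.0254,-0.0686,0,0,0,-0.0224,1,-0.0254,-0.0686,0,0,0,-0.0224,1,-0.0254,-0.0686,0,0,0,-0.0224,1]}}

```text
clock: 16.78
position: [505.7, -14.9, 234.3]
ee_rot: [180.0, -0.0, 76.9]
contact_force: [0.1, -0.2, -1.0]
gripper_width: 22.9
grasp_force: 59.6
```

>>> {"op": "jog_arm", "data": {"series": [-0.0254,-0.0686,0,0,0,-0.0224,1,-0.0254,-0.0686,0,0,0,-0.0224,1,-0.0254,-0.0686,0,0,0,-0.0224,1,-0.0254,-0.0686,0,0,0,-0.0224,1,-0.0254,-0.0686,0,0,0,-0.0224,1]}}

```text
clock: 17.2
position: [467.7, -117.8, 234.3]
ee_rot: [180.0, -0.0, 56.7]
contact_force: [0.9, 0.3, -1.1]
gripper_width: 23.1
grasp_force: 59.6
```

>>> {"op": "jog_arm", "data": {"series": [0,0,0,0,0,0,1,0,0,0,0,0,0,1,0,0,0,0,0,0,1]}}

```text
clock: 17.45
position: [468.4, -116.3, 234.1]
ee_rot: [180.0, -0.0, 57.0]
contact_force: [0.5, -0.2, -1.2]
gripper_width: 23.0
grasp_force: 59.7
```

```bash
python3 - <<'E'
from h import *
cv2.imwrite("pics/s1.png",env.snapshot("side")[:,:,::-1])
o=env.observe();print({k:o[k].round(2) if hasattr(o[k],'round') else o[k] for k in("clock","position","ee_rot","contact_force","joint_positions","grasp_force")})
E
```

```text
{'clock': 17.5, 'position': array([ 468.49, -115.9 ,  234.04]), 'ee_rot': array([ 1.7998e+02, -5.0000e-02,  5.7020e+01]), 'contact_force': array([ 0.03, -0.76, -0.72]), 'joint_positions': array([ 34.72,  17.89, -31.73, 106.27,  10.85,  58.8 , -34.4 ]), 'grasp_force': 59.660375118255615}
```

View pics/s1.png

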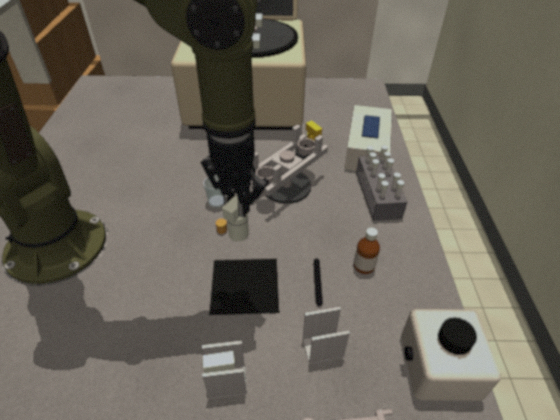

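The picture shows the adapter upright in the fingers at (237,218), the rotor at rest, and the bystanders where they were. I'll lower onto the mat.

>>> {"op": "jog_arm", "data": {"series": [0,0,-0.06,0,0,0,1,0,0,-0.06,0,0,0,1,0,0,-0.06,0,0,0,1,0,0,-0.06,0,0,0,1,0,0,-0.06,0,0,0,1]}}

```text
clock: 17.92
position: [468.6, -115.7, 143.1]
ee_rot: [180.0, -0.1, 57.1]
contact_force: [0.3, -0.4, 0.3]
gripper_width: 23.3
grasp_force: 59.7
```

>>> {"op": "jog_arm", "data": {"series": [0,0,-0.06,0,0,0,1,0,0,-0.06,0,0,0,1,0,0,-0.06,0,0,0,1,0,0,-0.03,0,0,0,1,0,0,0,0,0,0,1]}}

```text
clock: 18.33
position: [467.4, -115.8, 79.2]
ee_rot: [-179.8, 0.0, 57.0]
contact_force: [-0.4, -0.7, -1.7]
gripper_width: 22.9
grasp_force: 59.7
```

>>> {"op": "jog_arm", "data": {"series": [0,0,-0.01,0,0,0,1,0,0,-0.01,0,0,0,1,0,0,-0.01,0,0,0,1,0,0,0,0,0,0,1,0,0,0,0,0,0,1]}}

```text
clock: 18.75
position: [468.1, -117.1, 72.0]
ee_rot: [180.0, -0.0, 56.9]
contact_force: [-0.1, 0.2, -0.2]
gripper_width: 22.8
grasp_force: 59.7
```

>>> {"op": "jog_arm", "data": {"series": [0,0,-0.005,0,0,0,1,0,0,-0.005,0,0,0,1,0,0,-0.003,0,0,0,1,0,0,0,0,0,0,1,0,0,0,0,0,0,1]}}

```text
clock: 19.17
position: [467.9, -117.0, 67.7]
ee_rot: [-180.0, 0.0, 56.9]
contact_force: [-0.4, -0.2, -0.1]
gripper_width: 22.7
grasp_force: 59.7
```

>>> {"op": "jog_arm", "data": {"series": [0,0,-0.003,0,0,0,1,0,0,-0.003,0,0,0,1,0,0,0,0,0,0,1]}}

```text
clock: 19.42
position: [467.9, -117.0, 65.8]
ee_rot: [-180.0, 0.0, 56.9]
contact_force: [0.1, 0.7, -1.3]
gripper_width: 22.6
grasp_force: 59.7
```

>>> {"op": "jog_arm", "data": {"series": [0,0,-0.003,0,0,0,1,0,0,-0.002,0,0,0,1,0,0,0,0,0,0,1]}}

```text
clock: 19.67
position: [468.1, -116.9, 65.3]
ee_rot: [180.0, 0.0, 56.9]
contact_force: [-3.0, 0.3, 11.2]
gripper_width: 23.2
grasp_force: 61.4
```

>>> {"op": "jog_arm", "data": {"series": [0,0,0.002,0,0,0,0.6,0,0,0,0,0,0,0.5,0,0,0,0,0,0,0.4,0,0,0,0,0,0,0.4,0,0,0,0,0,0,0.4]}}

```text
clock: 20.08
position: [468.0, -117.0, 64.9]
ee_rot: [-180.0, -0.0, 56.9]
contact_force: [0.2, -0.5, -0.3]
gripper_width: 51.0
grasp_force: 0.0
```

>>> {"op": "jog_arm", "data": {"series": [0,0,0,0,0,0,0.4,0,0,0.02,0,0,0,0.4,0,0,0.04,0,0,0,0.4,0,0,0.06,0,0,0,0.2,0,0,0.06,0,0,0,0]}}

```text
clock: 20.5
position: [467.6, -116.8, 119.7]
ee_rot: [-179.9, 0.0, 56.9]
contact_force: [0.2, -0.2, 0.4]
gripper_width: 73.5
grasp_force: 0.0
```

>>> {"op": "jog_arm", "data": {"series": [0,0,0.06,0,0,0.035,0,0,0,0.06,0,0,0.035,0,0,0,0.06,0,0,0.035,0,0,0,0.04,0,0,0.035,0,0,0,0.02,0,0,0.035,0]}}

```text
clock: 20.92
position: [468.6, -117.0, 193.2]
ee_rot: [179.9, 0.1, 88.7]
contact_force: [1.1, -0.5, -0.2]
gripper_width: 85.5
grasp_force: 0.0
```

>>> {"op": "jog_arm", "data": {"series": [0,0,0,0,0,0.035,0,0,0,0,0,0,0.035,0,0,0,0,0,0,0.035,0,0,0,0,0,0,0.035,0,0,0,0,0,0,0.035,0]}}

```text
clock: 21.33
position: [467.8, -117.1, 191.5]
ee_rot: [-180.0, 0.0, 120.2]
contact_force: [-0.2, -0.1, -0.4]
gripper_width: 85.4
grasp_force: 0.0
```

>>> {"op": "jog_arm", "data": {"series": [0,0,0,0,0,0.035,0,0,0,0,0,0,0.035,0,0,0,0,0,0,0.035,0,0,0,0,0,0,0.035,0,0,0,0,0,0,0.01,0]}}

```text
clock: 21.75
position: [467.8, -117.2, 191.4]
ee_rot: [-180.0, -0.0, 147.2]
contact_force: [0.2, 0.0, 0.5]
gripper_width: 85.1
grasp_force: 0.0
```

>>> {"op": "jog_arm", "data": {"series": [0,0,0,0,0,0,0,0,0,0,0,0,0,0,0,0,0,0,0,0,0]}}

```text
clock: 22.0
position: [467.9, -117.1, 191.3]
ee_rot: [-180.0, 0.0, 146.8]
contact_force: [0.5, -0.9, 0.4]
gripper_width: 85.5
grasp_force: 0.0
```

```bash
python3 - <<'E'
from h import *
c=env.calibration("wrist");i=env.snapshot("wrist")[:,:,::-1];cv2.imwrite("pics/w3.png",i);np.save("w3.npy",c,allow_pickle=True)
o=env.observe();print({k:o[k].round(2) if hasattr(o[k],'round') else o[k] for k in("clock","position","ee_rot","contact_force","joint_positions","grasp_force")})
E
```

```text
{'clock': 22.05, 'position': array([ 467.96, -117.07,  191.25]), 'ee_rot': array([-1.7999e+02,  1.0000e-02,  1.4681e+02]), 'contact_force': array([-0.29, -0.08, -0.83]), 'joint_positions': array([ 50.01,  26.29, -56.44, 109.96,  25.94,  57.59,  38.7 ]), 'grasp_force': 0.0}
```

View pics/w3.png

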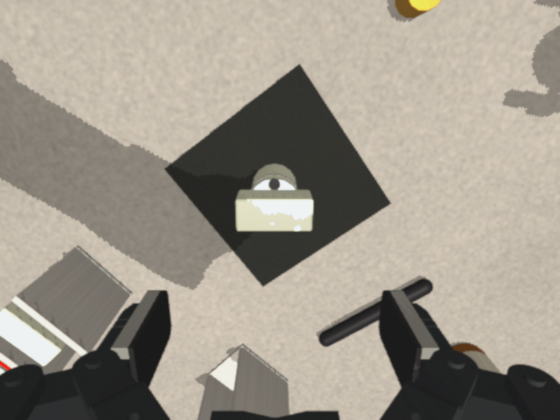

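The adapter stands upright on the mat. Its bar's top face spans about (236,199) to (313,231), level in the picture and centred between the fingers.

```bash
python3 - <<'E'
from h import *
np.set_printoptions(precision=1,suppress=True)
c=np.load("w3.npy",allow_pickle=True).item();i=cv2.imread("pics/w3.png");g=cv2.cvtColor(i,cv2.COLOR_BGR2GRAY)
m=((g>140)*255).astype('uint8');r=np.zeros_like(m);r[160:250,225:325]=m[160:250,225:325]
print(g[205:206,230:320]);print(g[185:240,245],g[185:240,300])
for b in [np.array([(236,203),(313,203),(313,231),(236,231)],float)]:
  B=onz("wrist",b,91,c);print(B.mean(0),np.degrees(np.arctan2(*(B[1]-B[0])[1::-1])),np.linalg.norm(B[1]-B[0]),np.linalg.norm(B[1]-B[2]))
E
```

```text
[[ 39  38  39  41  58 120 186 214 221 222 222 223 223 223 222 223 223 223
  222 222 222 223 223 228 238 241 241 240 241 242 242 242 242 242 242 242
  242 242 242 242 242 242 242 242 242 242 242 242 242 242 242 242 242 242
  242 242 242 242 242 242 242 242 242 242 242 242 242 242 242 242 242 242
  242 242 242 242 242 242 242 242 242 241 231 153  71  52  51  51  51  51]]
[ 39  39  39  47  84 125 137 139 140 140 139 138 136 144 174 202 215 222
 223 223 223 222 223 222 222 222 222 221 221 221 221 221 220 220 220 219
 219 219 219 219 218 218 218 218 213 182 108  47  38  39  38  38  39  38
  43] [ 51  50  51  57  86 122 134 135 137 138 139 141 143 162 215 238 242 242
 242 242 242 242 242 242 242 242 242 242 242 242 242 242 240 232 223 220
 220 220 219 220 222 227 231 238 235 199 113  57  51  51  51  52  52  51
  51]
[ 468.7 -116.2   91. ] 56.73261392464875 52.70000762703881 20.577725732049927
```

>>> {"op": "jog_arm", "data": {"series": [0,0,-0.06,0,0,0,0,0,0,-0.06,0,0,0,0,0,0,-0.06,0,0,0,0,0,0,-0.06,0,0,0,0,0,0,-0.06,0,0,0,0]}}

```text
clock: 22.47
position: [468.0, -117.1, 100.4]
ee_rot: [-180.0, 0.0, 146.8]
contact_force: [-0.5, 0.2, -0.5]
gripper_width: 85.2
grasp_force: 0.0
```

>>> {"op": "jog_arm", "data": {"series": [0,0,-0.05,0,0,0,0,0,0,-0.04,0,0,0,0,0,0,-0.03,0,0,0,0,0,0,-0.02,0,0,0,0,0,0,0,0,0,0,0]}}

```text
clock: 22.88
position: [467.6, -117.0, 58.3]
ee_rot: [-180.0, -0.1, 146.9]
contact_force: [-0.1, 0.6, -0.0]
gripper_width: 85.5
grasp_force: 0.0
```

>>> {"op": "jog_arm", "data": {"series": [0,0,0,0,0,0,0,0,0,0,0,0,0,0.3,0,0,0,0,0,0,0.35,0,0,0,0,0,0,0.4,0,0,0,0,0,0,0.5], "grip_force": 40}}

```text
clock: 23.3
position: [468.4, -117.2, 59.8]
ee_rot: [-180.0, 0.1, 146.9]
contact_force: [-0.7, -0.7, 5.6]
gripper_width: 53.6
grasp_force: 41.4
```

>>> {"op": "jog_arm", "data": {"series": [0,0,0,0,0,0,0.8,0,0,0,0,0,0,1,0,0,0,0,0,0,1]}}

```text
clock: 23.55
position: [468.4, -117.3, 59.8]
ee_rot: [-180.0, 0.1, 146.9]
contact_force: [-1.2, -0.7, 6.1]
gripper_width: 53.6
grasp_force: 41.5
```

>>> {"op": "jog_arm", "data": {"series": [0,0,0.02,0,0,0,1,0,0,0.04,0,0,0,1,0,0,0.06,0,0,0,1,0,0,0.06,0,0,0,1,0,0,0.06,0,0,0,1]}}

```text
clock: 23.97
position: [467.7, -116.9, 132.2]
ee_rot: [180.0, -0.0, 146.9]
contact_force: [0.1, -0.2, -0.2]
gripper_width: 53.6
grasp_force: 42.4
```

>>> {"op": "jog_arm", "data": {"series": [0,0,0.06,0,0,0,1,0,0,0.06,0,0,0,1,0,0,0.06,0,0,0,1,0,0,0.06,0,0,0,1,0,0,0.06,0,0,0,1]}}

```text
clock: 24.38
position: [467.6, -116.8, 222.4]
ee_rot: [-180.0, -0.0, 146.9]
contact_force: [-0.1, -0.9, -1.2]
gripper_width: 53.3
grasp_force: 42.4
```

>>> {"op": "jog_arm", "data": {"series": [0.056,-0.049,0.01,0,0,-0.025,1,0.056,-0.049,0,0,0,-0.025,1,0.056,-0.049,0,0,0,-0.025,1,0.056,-0.049,0,0,0,-0.025,1,0.056,-0.049,0,0,0,-0.025,1]}}

```text
clock: 24.8
position: [552.4, -191.3, 224.5]
ee_rot: [-180.0, -0.0, 124.2]
contact_force: [0.7, -0.1, -0.5]
gripper_width: 53.5
grasp_force: 42.4
```

>>> {"op": "jog_arm", "data": {"series": [0.056,-0.049,0,0,0,-0.025,1,0.056,-0.049,0,0,0,-0.025,1,0.056,-0.049,0,0,0,-0.025,1,0.056,-0.049,0,0,0,-0.025,1,0.056,-0.049,0,0,0,-0.025,1]}}

```text
clock: 25.22
position: [636.4, -264.6, 224.3]
ee_rot: [-180.0, -0.0, 101.7]
contact_force: [0.3, 0.0, -1.1]
gripper_width: 53.1
grasp_force: 42.4
```

>>> {"op": "jog_arm", "data": {"series": [0,0,0,0,0,0,1,0,0,0,0,0,0,1,0,0,0,0,0,0,1,0,0,0,0,0,0,1]}}

```text
clock: 25.55
position: [635.4, -263.0, 224.4]
ee_rot: [-180.0, -0.0, 102.0]
contact_force: [-0.6, 0.4, -0.4]
gripper_width: 53.3
grasp_force: 42.5
```

```bash
python3 - <<'E'
from h import *
c=env.calibration("wrist");i=env.snapshot("wrist")[:,:,::-1];np.save("w4.npy",c,allow_pickle=True);cv2.imwrite("pics/w4.png",i)
a=cv2.resize(i[110:410,80:480],None,fx=2,fy=2,interpolation=cv2.INTER_CUBIC);cv2.imwrite("pics/w4c.png",a)
o=env.observe();print({k:o[k].round(2) if hasattr(o[k],'round') else o[k] for k in("clock","position","ee_rot","contact_force","joint_positions","grasp_force")})
E
```

```text
{'clock': 25.6, 'position': array([ 635.46, -263.21,  224.52]), 'ee_rot': array([-1.8000e+02, -2.0000e-02,  1.0199e+02]), 'contact_force': array([-0.11,  0.69, -0.97]), 'joint_positions': array([ 40.84,  38.76, -39.73,  75.49,  24.55,  74.29,  12.83]), 'grasp_force': 42.54010498523712}
```

View pics/w4c.png

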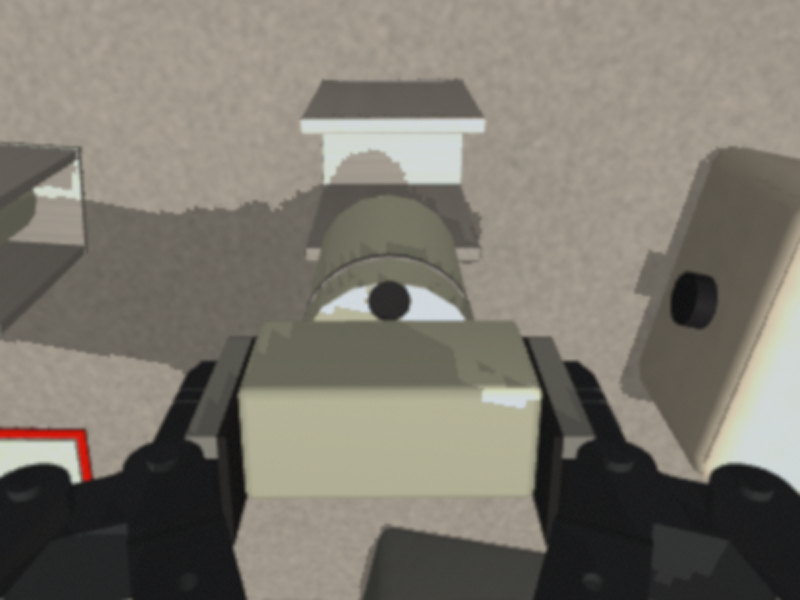

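The rack's far wall top runs from (302,125) to (484,125) in the crop, and the near one from (306,253) to (480,253). Both are level, so the yaw matches. I'll work out the offset, using the mat view to correct the camera bias.

```bash
python3 - <<'E'
from h import *
np.set_printoptions(precision=1,suppress=True)
c3=np.load("w3.npy",allow_pickle=True).item();c=np.load("w4.npy",allow_pickle=True).item()
b=np.array([(235.3,198.8),(313,198.8),(313,230.7),(235.6,230.7)]);B=onz("wrist",b,91,c3);print("adapter on mat",B.mean(0),"vs TCP 467.9 -117.1; grasp tcp 468.4 -117.2")
g=cv2.cvtColor(cv2.imread("pics/w4.png"),cv2.COLOR_BGR2GRAY)
print(g[160:190,250],g[160:190,300]);print(g[225:245,240],g[225:245,314]);print(g[172,225:240],g[172,315:330],g[237,228:240],g[237,312:326])
W=onz("wrist",np.array([(302,125),(484,125),(306,253.5),(480,253.5)])/2+(80,110),94,c)
print(W,W.mean(0),[np.degrees(np.arctan2(*(W[k+1]-W[k])[1::-1])) for k in(0,2)],np.linalg.norm(W[1]-W[0]),np.linalg.norm(W[3]-W[2]),np.linalg.norm((W[0]+W[1]-W[2]-W[3])/2))
E
```

```text
adapter on mat [ 467.2 -115.4   91. ] vs TCP 467.9 -117.1; grasp tcp 468.4 -117.2
[ 95  97  97  96  97  98  98  96 106 154 201 214 214 214 213 208 199 209
 213 213 213 213 213 214 213 213 213 214 213 207] [ 95  95  95  95  95  97  97  95 114 169 206 214 214 214 214 209 197 208
 214 213 213 214 214 214 214 214 213 214 214 214]
[ 86  86  86  86  87  87  88  90  96 111 115 113 110 105 102 100  99 100
 100  99] [ 95  96  96  97  95  90  87  88 105 137 152 153 153 152 144 117 112 137
 147 150]
[146 147 149 153 163 189 209 214 214 214 215 214 214 214 214] [214 214 214 214 214 214 208 184 160 152 150 149 151 151 152] [101 101 104 103 106 132 149 154 154 153 149 134] [155 154 153 152 154 156 152 140 130 141 146 147 146 145]
[[ 599.2 -244.2   94. ]
 [ 665.9 -230.1   94. ]
 [ 609.6 -295.    94. ]
 [ 677.2 -280.7   94. ]] [ 638.  -262.5   94. ] [np.float64(11.94489578944619), np.float64(11.942163763658934)] 68.12523997384963 69.13071121750275 51.8850256189963
```

>>> {"op": "jog_arm", "data": {"series": [0.006,-0.006,-0.05,0,0,0,1,0,0,-0.05,0,0,0,1,0,0,-0.05,0,0,0,1,0,0,-0.05,0,0,0,1,0,0,0,0,0,0,1]}}

```text
clock: 26.02
position: [635.7, -265.4, 161.3]
ee_rot: [-179.8, -0.1, 102.0]
contact_force: [0.0, 0.2, -1.3]
gripper_width: 53.4
grasp_force: 42.5
```

>>> {"op": "jog_arm", "data": {"series": [0,0,-0.01,0,0,0,1,0,0,-0.01,0,0,0,1,0,0,-0.01,0,0,0,1,0,0,-0.01,0,0,0,1,0,0,-0.01,0,0,0,1]}}

```text
clock: 26.43
position: [638.0, -265.9, 149.4]
ee_rot: [180.0, 0.0, 101.9]
contact_force: [-0.8, 0.2, -1.2]
gripper_width: 53.5
grasp_force: 42.5
```

>>> {"op": "jog_arm", "data": {"series": [0,0,-0.01,0,0,0,1,0,0,-0.01,0,0,0,1,0,0,0,0,0,0,1]}}

```text
clock: 26.68
position: [637.5, -265.8, 142.3]
ee_rot: [-179.9, -0.0, 101.9]
contact_force: [-0.7, 0.3, -0.9]
gripper_width: 53.1
grasp_force: 42.5
```

```bash
python3 - <<'E'
from h import *
s=env.snapshot("side")[:,:,::-1][270:390,270:370];c=env.calibration("wrist");i=env.snapshot("wrist")[:,:,::-1];np.save("w5.npy",c,allow_pickle=True)
a=cv2.resize(i[110:410,80:480],(400,300));cv2.imwrite("pics/w5.png",np.hstack([cv2.resize(s,(400,480),interpolation=cv2.INTER_CUBIC),cv2.resize(i[100:340,180:380],(400,480),interpolation=cv2.INTER_CUBIC)]))
o=env.observe();print({k:o[k].round(2) if hasattr(o[k],'round') else o[k] for k in("clock","position","ee_rot","contact_force","wrist_torque","grasp_force")})
E
```

```text
{'clock': 26.7833, 'position': array([ 637.75, -265.82,  142.91]), 'ee_rot': array([-1.7999e+02, -1.0000e-02,  1.0189e+02]), 'contact_force': array([ 0.75, -0.93, -0.44]), 'wrist_torque': array([0.02, 0.03, 0.09]), 'grasp_force': 42.512773275375366}
```

View pics/w5.png

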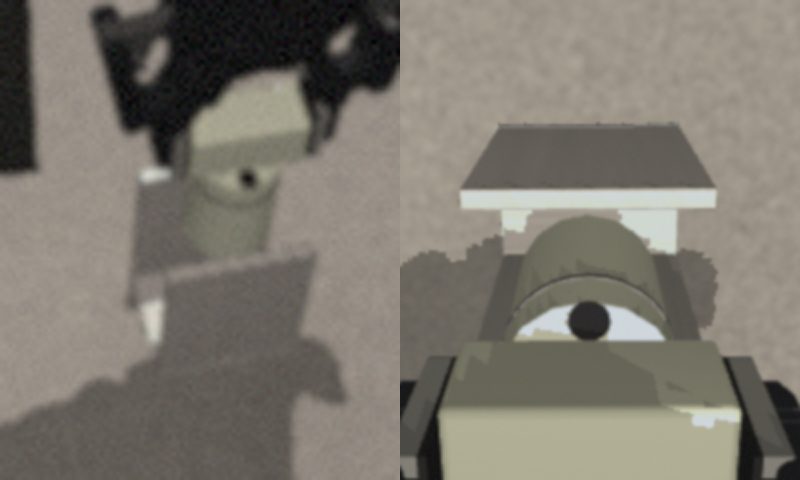

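The adapter's lower end is between the walls with no contact force. I'll shift y by 0.9 mm and lower on.

>>> {"op": "jog_arm", "data": {"series": [0,0.003,-0.02,0,0,0,1,0,0,-0.02,0,0,0,1,0,0,-0.02,0,0,0,1,0,0,-0.02,0,0,0,1,0,0,0,0,0,0,1]}}

```text
clock: 27.2
position: [636.9, -264.9, 117.1]
ee_rot: [-179.9, -0.1, 101.9]
contact_force: [0.2, -0.4, 0.0]
gripper_width: 53.6
grasp_force: 42.5
```

>>> {"op": "jog_arm", "data": {"series": [0,0,-0.02,0,0,0,1,0,0,-0.02,0,0,0,1,0,0,-0.02,0,0,0,1,0,0,-0.02,0,0,0,1,0,0,0,0,0,0,1]}}

```text
clock: 27.62
position: [637.0, -264.9, 93.4]
ee_rot: [-179.9, -0.1, 101.9]
contact_force: [0.4, 0.5, -1.0]
gripper_width: 53.7
grasp_force: 42.5
```

>>> {"op": "jog_arm", "data": {"series": [0,0,-0.02,0,0,0,1,0,0,-0.02,0,0,0,1,0,0,-0.02,0,0,0,1,0,0,-0.01,0,0,0,1,0,0,0,0,0,0,1]}}

```text
clock: 28.03
position: [637.2, -264.9, 72.9]
ee_rot: [-179.9, -0.0, 101.9]
contact_force: [-0.1, -0.3, -1.1]
gripper_width: 52.8
grasp_force: 42.5
```

>>> {"op": "jog_arm", "data": {"series": [0,0,-0.01,0,0,0,1,0,0,-0.01,0,0,0,1,0,0,-0.007,0,0,0,1,0,0,0,0,0,0,1,0,0,0,0,0,0,1]}}

```text
clock: 28.45
position: [637.8, -264.9, 65.9]
ee_rot: [-180.0, -0.0, 101.9]
contact_force: [-0.3, -0.0, -0.6]
gripper_width: 53.6
grasp_force: 42.5
```

>>> {"op": "jog_arm", "data": {"series": [0,0,-0.004,0,0,0,1,0,0,-0.003,0,0,0,1,0,0,0,0,0,0,1]}}

```text
clock: 28.7
position: [637.7, -264.9, 63.8]
ee_rot: [-180.0, -0.0, 101.9]
contact_force: [-0.1, 0.1, -0.3]
gripper_width: 53.4
grasp_force: 42.5
```

>>> {"op": "jog_arm", "data": {"series": [0,0,-0.004,0,0,0,1,0,0,-0.004,0,0,0,1,0,0,0,0,0,0,1]}}

```text
clock: 28.95
position: [637.6, -264.9, 61.2]
ee_rot: [-180.0, -0.0, 101.9]
contact_force: [-0.4, 0.3, -0.2]
gripper_width: 53.8
grasp_force: 42.5
```

>>> {"op": "jog_arm", "data": {"series": [0,0,-0.002,0,0,0,1,0,0,0,0,0,0,1]}}

```text
clock: 29.12
position: [637.8, -264.9, 60.9]
ee_rot: [-180.0, 0.0, 101.9]
contact_force: [-0.2, -0.2, -0.0]
gripper_width: 53.6
grasp_force: 42.6
```

>>> {"op": "jog_arm", "data": {"series": [0,0,-0.002,0,0,0,1,0,0,-0.002,0,0,0,1,0,0,0,0,0,0,1]}}

```text
clock: 29.37
position: [637.9, -265.0, 60.9]
ee_rot: [180.0, 0.0, 101.9]
contact_force: [-3.6, 0.9, 7.3]
gripper_width: 53.4
grasp_force: 43.5
```

Contact on the rack floor at the predicted height. I'll open the fingers and retreat.

>>> {"op": "jog_arm", "data": {"series": [0,0,0.002,0,0,0,0.3,0,0,0,0,0,0,0.2,0,0,0,0,0,0,0.1,0,0,0,0,0,0,0,0,0,0,0,0,0,0]}}

```text
clock: 29.78
position: [637.8, -264.9, 60.1]
ee_rot: [-180.0, -0.0, 101.9]
contact_force: [0.2, -0.5, -0.1]
gripper_width: 85.7
grasp_force: 0.0
```

>>> {"op": "jog_arm", "data": {"series": [0,0,0,0,0,0,0,0,0,0.02,0,0,0,0,0,0,0.04,0,0,0,0,0,0,0.06,0,0,0,0,0,0,0.06,0,0,0,0]}}

```text
clock: 30.2
position: [637.8, -264.8, 115.7]
ee_rot: [-180.0, -0.0, 101.9]
contact_force: [0.9, 0.1, -0.7]
gripper_width: 85.2
grasp_force: 0.0
```

>>> {"op": "jog_arm", "data": {"series": [0,0,0.08,0,0,0,0,0,0,0.08,0,0,0,0,0,0,0.06,0,0,0,0,0,0,0.04,0,0,0,0,0,0,0,0,0,0,0]}}

```text
clock: 30.62
position: [639.3, -264.9, 196.3]
ee_rot: [179.7, 0.2, 101.9]
contact_force: [0.6, 0.1, 0.6]
gripper_width: 85.5
grasp_force: 0.0
```

>>> {"op": "jog_arm", "data": {"series": [0,0,0,0,0,0,0,0,0,0,0,0,0,0,0,0,0,0,0,0,0]}}

```text
clock: 30.87
position: [637.0, -265.0, 190.7]
ee_rot: [-179.9, -0.1, 101.9]
contact_force: [0.4, -0.5, -0.1]
gripper_width: 85.1
grasp_force: 0.0
```

```bash
python3 - <<'E'
from h import *
s=env.snapshot("side")[:,:,::-1][270:390,270:370];i=env.snapshot("wrist")[:,:,::-1]
cv2.imwrite("pics/w6.png",np.hstack([cv2.resize(s,(400,480),interpolation=cv2.INTER_CUBIC),cv2.resize(i[100:340,180:380],(400,480),interpolation=cv2.INTER_CUBIC)]))
o=env.observe();print({k:o[k].round(2) if hasattr(o[k],'round') else o[k] for k in("clock","position","contact_force","grasp_force","gripper_width")})
E
```

```text
{'clock': 30.9667, 'position': array([ 637.24, -264.93,  190.94]), 'contact_force': array([-0.26, -0.39,  0.15]), 'grasp_force': 0.0, 'gripper_width': 85.62004901552874}
```

View pics/w6.png

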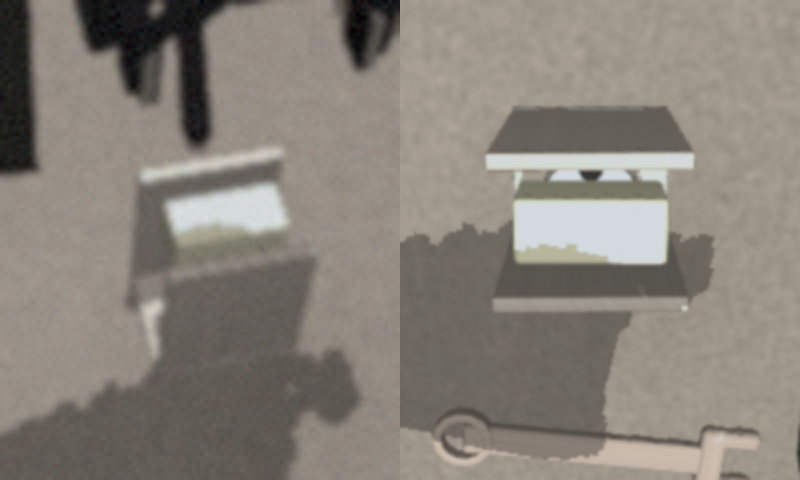

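The adapter stands upright in the middle of the rack with its bar along the channel, let go, and the gripper is clear.

```bash
python3 -c "
from workcell import env
print(env.job_done())"
```

```text
the job is handed in; nothing more can be done
None
```

I twisted the seized adapter free, stood it on the mat and let go, then regripped it by the bar's ends and set it down in the middle of the empty rack. I handed the job in at about 31 s, and no verdict was shown.

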